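Put the ink tray away under the desk riser and bar it

TASK

Push the blue ink tray fully home under the desk riser, until it meets the stop at the back and its front is flush with the bay mouth. Then swing the red locking bar down across the tray's front until it lies level, fully seated in the steel catch on the other side. Leave the mug, the stapler and the carton where they are.

Things in the scene. Friction and masses are not known exactly. Their poses are not given: they have to be found in the camera images.
- riser: Fixed desk riser: wooden top 360 mm wide, 220 deep, underside 80 and top 94 mm up, front edge at x = +20 mm. Two white cheeks, 160 mm apart inside, form the bay. Origin: on the desk, middle of the bay mouth (cheeks' front edges); x points into the bay, y to the left seen from the robot, z up. A back stop lets the tray go 1 mm past flush.
- tray: Blue open tray with four ink cartons fixed in it, loose on the desk: 180 mm deep (x, into the bay), 150 wide, walls 50 high, carton tops 60 high (20 below the riser's underside), 0.35 to 0.7 kg. Origin: centre of its underside. Starts between the cheeks (smooth, 5 mm play each side), sticking out 40 to 90 mm towards the robot; then the bar cannot come down.
- tray_front (a point): Centre of the tray's front (robot-side) outer face, 25 mm above the desk. When home it is within 2 or 3 mm of x = 0 in the riser's frame.
- bar (a joint): Locking bar's angle (rad): 0 = level across the bay mouth, seated in the catch (end of travel); 1.57 = upright; more = leaning outward to the left, at most 2.0. Starts at 1.4 to 1.9. The hinge is stiff: the bar stays at any angle where it is left; about 2 N moves it, 150 mm from the hinge.
- hinge (a point): Hinge axis of the bar, on the left (+y) cheek: 20 mm in front of the bay mouth (riser x = -20 mm), y = +86 mm, 45 mm above the desk. The axis runs along the riser's x, so the bar swings in an upright plane parallel to the riser's front.
- bar_tip (a point): Free end of the locking bar, on its centre line, 200 mm from the hinge. The bar is straight, 16 mm deep in the plane of its swing and 12 mm thick along the riser's x (riser x from -26 to -14 mm); red, with the last 60 mm yellow.
- catch (a point): Steel U-shaped catch on the right (-y) cheek, 20 mm wide along y, lips up to 63 mm above the desk; the bar drops into it from above. This point is where the bar's centre line lies when seated, 177 mm from the hinge: riser x = -20 mm, y = -91 mm, z = 45 mm.
- mug: Blue mug, 76 mm across, 90 mm high, loose, beside the riser. Origin: centre of its underside. Not to be disturbed.
- stapler: Grey and black stapler, 140 mm long (its x), 36 mm wide, about 55 mm high, loose, on the other side of the riser. Origin: centre of its underside. Not to be disturbed.
- carton: Cardboard carton 80 x 130 x 50 mm high, loose on the riser's top board, towards the back. Origin: centre of its underside. Not to be disturbed.

How it is judged:
By the outcome, as a careful person would: the job done as asked, in the order asked, and still so for the second after the job is handed in, with the robot touching nothing.
It also fails if it takes over 51 s, if anything falls off the work surface, if the arm or the gripper's body presses on something with over 40 N, if the wrist force passes 120 N, or if a joint passes its speed limit or range.

ROBOT

A 6-joint arm with a two-finger parallel gripper is mounted at the origin on the work surface. World frame = base frame: x ahead of the robot, y to its left, z up, the work surface at z = 0. Lengths are in m, angles in rad, forces in N, time in s.
With the tool pointing down it reaches from about 0.35 to 0.875 m from the base axis. Payload 15.5 kg.
Tool frame: the origin (TCP) lies where the fingers leave the gripper's body, on its centre line; the fingertips stand 73 mm ahead of it and the grasp point (between the pads) lies 54 mm ahead of it; z points along the fingers, y is the line along which they close (so a half turn about z gives the same grasp; the last joint's range is limited). The gripper opens to 85 mm and grips with 20 to 120 N. Pads are 22 mm wide; open, the fingers measure 114 mm over their backs; the gripper's body (76 mm by 85 mm) begins 54 mm behind the grasp point. The pads swing forward as they close: fully open they stand 13 mm farther back than shut.
Start: joints at [-1.373, 0.494, 1.345, -0, 1.302, -0.096], TCP at [0.181, -0.598, 0.304] pointing down, gripper open.
Joint ranges: [-2.91, 2.91], [-0.82, 2.16], [0.22, 2.67], [-1.22, 4.37], [0.12, 2.79], [-3.08, 3.08]. Speed limits (rad/s): [1.89, 1.89, 2.57, 3.01, 3.01, 3.01].

INTERFACE

Orientations are given as a 3x3 rotation matrix whose columns are the frame's x, y, z axes.
In Python, from plant import env gives the robot as it stands.
- The arm moves only by the shell command python3 -m jog 'ROWS' [FORCE]. ROWS is JSON, a list of rows, each a list of 5 numbers: the finger opening in mm, from 0 to 85.4, then the shift along the world's x, y, z in mm, then the turn about the world's z in rad. A call has 1 to 5 rows; each row shifts and turns the commanded pose from where the row before left it; what a row does not reach is not made up. A row lasts 1/8 s, in which the tool goes at most 62.5 mm and 10.7 degrees, less where a joint would pass 70% of its speed; a pose out of reach is approached as far as the arm can. A call with a gripper value outside its range is refused whole. The fingers move at their own pace and stop on an object; FORCE is the grip in N (left out, the last holds). Time passes only in rows, so rows that do not move let the fingers close. It gives the time, the measured TCP pose, the force, the opening and the grip force at its end, in the units of the state.
- env.get_state(): the state, without advancing time (a new reading comes with each control period).
- env.capture(name): name is "scene" or "top"; returns the picture (400x640x3 uint8, red, green, blue); there is no depth.
- env.camera_params(name): a dict with "fx", "fy", "cx", "cy" (pixels), "eye" and "orientation" of the camera in the world. Camera axes: x right, y down, z forward; pixel columns grow to the right and rows downward; lengths in m; the calibration is good to about 2 mm. A picture is of the moment at which its call begins. camera_params takes no time and is no camera call.
- env.finish_job(): hands the job in; it is judged then, once.
The state is a dict: "clock": time; "joint_positions": joint angles; "joint_velocities": joint speeds; "tau": joint torques, N m; "eef_pos": TCP position; "tool_rot": TCP orientation; "contact_force": force on the tool from outside, world axes, zero at the start; "wrist_torque": the same for the moment, N m; "opening": finger opening in m; "grip_force": force on a finger pad.
Only numpy, scipy, OpenCV 4.12 (cv2) and the standard library are available. Lean on these libraries where they do the work, as an engineer would, in place of code of your own. Each camera call takes 0.05 s, during which the arm holds its last target. There are 200 camera calls.

## Working session

There is one attempt and no reset: what is moved stays moved. The work goes in short steps, Python scripts to look and compute and a shell command to move; the robot and the scene stay as the last step left them, time stands still between calls to the robot, and variables do not carry over. Pictures are saved under pics/ and viewed, at most 10 in all, crops included, and the job is handed in when it is done.

```bash
mkdir -p pics; cat > h.py <<'E'
import numpy as np, cv2
from plant import env
def snap(n,f):
    im=env.capture(n); cv2.imwrite('pics/'+f+'.png',cv2.cvtColor(im,cv2.COLOR_RGB2BGR)); return im
def cam(n):
    c=env.camera_params(n); return c,np.array(c['eye']),np.array(c['orientation'])
def ray(n,u,v):
    c,e,R=cam(n); d=R@np.array([(u-c['cx'])/c['fx'],(v-c['cy'])/c['fy'],1]); return e,d/np.linalg.norm(d)
def onz(n,u,v,z):
    e,d=ray(n,u,v); return e+d*(z-e[2])/d[2]
def proj(n,p):
    c,e,R=cam(n); q=R.T@(np.array(p)-e); return c['fx']*q[0]/q[2]+c['cx'],c['fy']*q[1]/q[2]+c['cy']
def tri(a,b):
    A=np.zeros((3,3));B=np.zeros(3)
    for n,u,v in(a,b):
        e,d=ray(n,u,v);P=np.eye(3)-np.outer(d,d);A+=P;B+=P@e
    return np.linalg.solve(A,B)
E
python3 - <<'E'
from h import *
snap('scene','s0');snap('top','t0')
for n in('scene','top'):print(env.camera_params(n))
print(env.get_state())
E
```

```text
{'fx': 486.63336670090007, 'fy': 486.63336670090007, 'cx': 331.42725051292064, 'cy': 201.71117115503134, 'eye': array([1.4795501 , 0.15238648, 1.09805525]), 'orientation': array([[-0.05882874,  0.75476491, -0.65335221],
       [ 0.99813216,  0.03367253, -0.05097406],
       [-0.01647341, -0.65513059, -0.75533604]])}
{'fx': 387.78407119875163, 'fy': 387.78407119875163, 'cx': 319.0624168684577, 'cy': 199.69110293797186, 'eye': array([0.51387644, 0.09087637, 1.05933729]), 'orientation': array([[ 1.25277523e-02, -9.93037431e-01,  1.17131194e-01],
       [-9.99921359e-01, -1.25089788e-02,  8.95431039e-04],
       [ 5.75995084e-04, -1.17133200e-01, -9.93116046e-01]])}
{'clock': 0.1, 'joint_positions': array([-1.37249695e+00,  4.94111366e-01,  1.34611299e+00, -2.07669337e-05,
        1.30249926e+00, -9.54715456e-02]), 'joint_velocities': array([-2.16479628e-05, -1.41752999e-03, -3.63393838e-04, -1.74305141e-03,
        6.31808519e-04,  1.91982758e-04]), 'tau': array([ 2.44516006e-03, -8.83586884e+01, -3.84557819e+01,  9.44275007e-05,
        5.18975401e-03,  2.12343917e-05]), 'eef_pos': array([ 0.18093955, -0.59795711,  0.30335101]), 'tool_rot': array([[ 9.57157175e-01,  2.89568791e-01, -2.42433641e-04],
       [ 2.89568879e-01, -9.57156541e-01,  1.10485350e-03],
       [ 8.78841472e-05, -1.12771969e-03, -9.99999360e-01]]), 'contact_force': array([ 1.17916175, -0.05232201, -0.39907682]), 'wrist_torque': array([ 0.03928957,  0.05138952, -0.00388139]), 'grip_force': 0.0, 'opening': 0.08538921413767243}
```

View pics/s0.png

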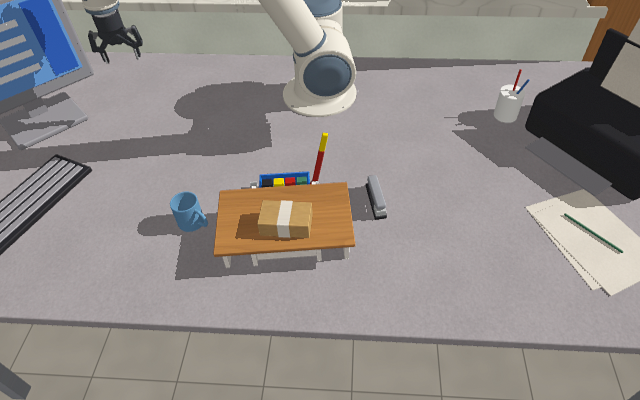

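View pics/t0.png

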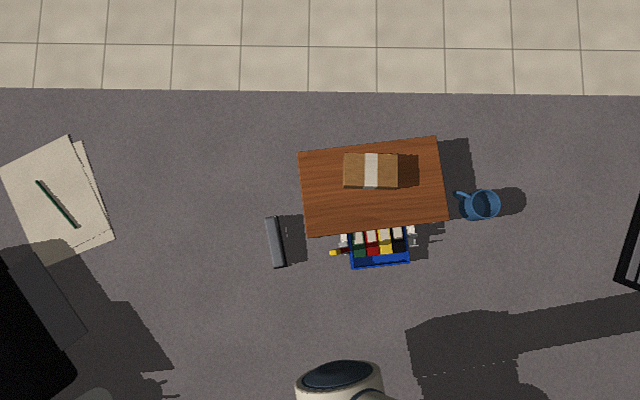

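The scene view shows the mug at about (187,210), the stapler at (376,197), the bar near-upright from (317,182) to (325,134), and the carton at (286,220). The top view shows the riser top with corners near (298,152), (436,136), (449,220), (307,238), and the tray front at about (352..410, 265). I'll enlarge both.

```bash
python3 - <<'E'
import cv2
a=cv2.imread('pics/t0.png')[125:280,255:455];cv2.imwrite('pics/tc.png',cv2.resize(a,None,fx=3.8,fy=3.8,interpolation=2))
a=cv2.imread('pics/s0.png')[120:270,200:400];cv2.imwrite('pics/sc.png',cv2.resize(a,None,fx=4,fy=4,interpolation=2))
E
```

```text
(no output)
```

View pics/tc.png

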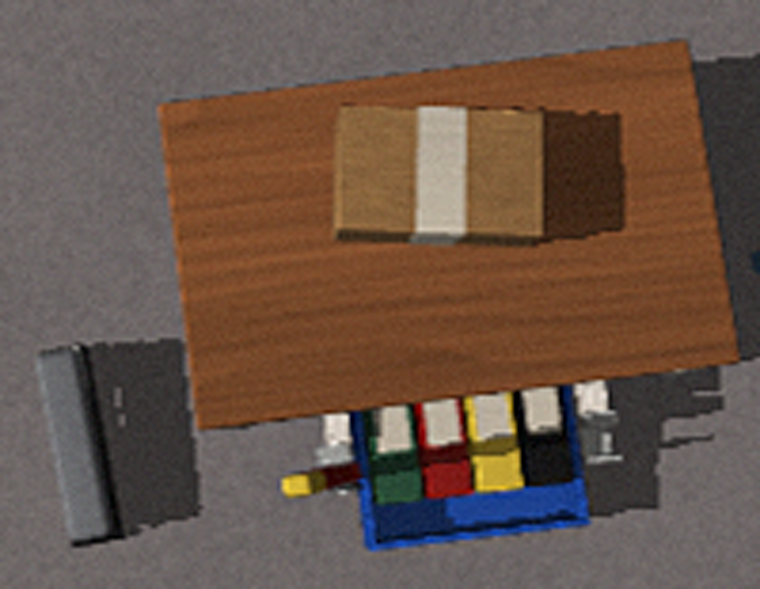

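View pics/sc.png

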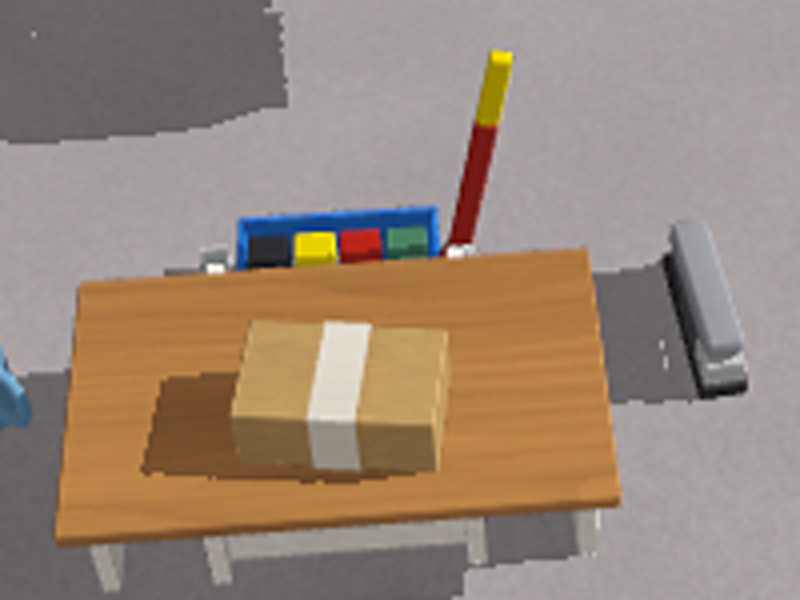

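Crops: riser top corners are at top crop (159,104), (687,40), (738,360), (199,428), and at scene crop (80,283), (588,250). The tray's front rim corners are at top (372,545), (588,520) and scene (238,219), (438,207). The bar tip is at top (290,485) and scene (502,57).

```bash
python3 - <<'E'
from h import *
T=lambda u,v:('top',255+u/3.8-.4,125+v/3.8-.4)
S=lambda u,v:('scene',200+u/4-.4,120+v/4-.4)
np.set_printoptions(precision=4,suppress=True)
P={}
for k,t,s in [('FR',(738,360),(80,283)),('FL',(199,428),(588,250)),('BL',(159,104),(620,500)),('BR',(687,40),(57,538)),('trayR',(588,520),(238,219)),('trayL',(372,545),(438,207)),('tip',(290,485),(502,57))]:
    P[k]=tri(T(*t),S(*s)); print(k,P[k], 'top@h',onz(*T(*t),.094 if len(k)==2 else .05),'scene@h',onz(*S(*s),.094 if len(k)==2 else .05))
from scipy.optimize import least_squares
loc={'FR':(.02,-.18),'FL':(.02,.18),'BL':(.24,.18),'BR':(.24,-.18)}
def f(q):
    c,s=np.cos(q[2]),np.sin(q[2]);return np.concatenate([[q[0]+c*a-s*b-P[k][0],q[1]+s*a+c*b-P[k][1]] for k,(a,b) in loc.items()])
r=least_squares(f,[.5,0,0]);print(r.x,r.fun*1e3)
q=r.x;c,s=np.cos(q[2]),np.sin(q[2]);R=np.array([[c,-s],[s,c]])
for k in('trayR','trayL','tip'):
    l=R.T@(P[k][:2]-q[:2]);print(k,'local',l,P[k][2])
    if k=='tip':print('ang',np.arctan2(P[k][2]-.045,.086-l[1]),np.hypot(P[k][2]-.045,.086-l[1]))
E
```

```text
FR [ 0.5825 -0.2317  0.0936] top@h [ 0.5825 -0.2322  0.094 ] scene@h [ 0.583 -0.231  0.094]
FL [0.5337 0.1219 0.0915] top@h [0.5337 0.1205 0.094 ] scene@h [0.5358 0.1232 0.094 ]
BL [0.7499 0.1514 0.0909] top@h [0.7492 0.1508 0.094 ] scene@h [0.7521 0.1518 0.094 ]
BR [ 0.7976 -0.2019  0.0937] top@h [ 0.7977 -0.2036  0.094 ] scene@h [ 0.798  -0.2001  0.094 ]
trayR [ 0.4759 -0.1418  0.0521] top@h [ 0.4759 -0.1425  0.05  ] scene@h [ 0.474  -0.1421  0.05  ]
trayL [0.4574 0.0058 0.0526] top@h [0.4574 0.0037 0.05  ] scene@h [0.4549 0.0072 0.05  ]
tip [0.5001 0.0645 0.2402] top@h [0.4968 0.0595 0.05  ] scene@h [0.283 0.044 0.05 ]
[ 0.5371 -0.0577  0.1359] [-1.1788 -1.6094 -1.1108  1.4631  0.5706  1.742   1.7191 -1.5958]
trayR local [-0.072 -0.075] 0.05211821507438445
trayL local [-0.0704  0.0737] 0.05256906058978719
tip local [-0.0201  0.1261] 0.24021850241385992
ang 1.7736101239004343 0.19930348980502896
```

Triangulation fits well: riser top z is 91–94 mm (given 94), tray rim 52 mm (given 50), bar length 199 mm (given 200), and corner residuals are under 2 mm. Riser origin is (0.537, -0.058) with yaw 0.136, the tray sticks out 71 mm, and the bar is at 1.77. Next I'll move to a point in front of the tray.

```bash
python3 -m jog '[[40,20,44,0,-0.013],[40,20,44,0,-0.013],[40,20,44,0,-0.013],[40,20,44,0,-0.013],[40,20,44,0,-0.013]]' 40 >/dev/null
python3 -m jog '[[40,20,44,0,-0.013],[40,20,44,0,-0.013],[40,20,44,0,-0.013],[40,20,44,0,-0.013],[40,20,44,0,-0.013]]' >/dev/null
python3 -m jog '[[40,20,44,0,-0.013],[40,20,44,0,-0.015],[40,0,0,-50,0],[40,0,0,-50,0],[40,0,0,0,0]]'
cat > loc.py <<'E'
from h import *
q=np.array([.5371,-.0577]);a=.1359;R=np.array([[np.cos(a),-np.sin(a)],[np.sin(a),np.cos(a)]])
def where():
    s=env.get_state();p=s['eef_pos'];t=s['tool_rot']
    print('local mm',(R.T@(p[:2]-q)*1e3).round(1),'z',round(p[2]*1e3,1),'yaw err',round(np.arctan2(t[1,0],t[0,0])-a,4),'F',(R.T@s['contact_force'][:2]).round(1),round(s['contact_force'][2],1),'t',s['clock'],'open',round(s['opening'],4))
if __name__=='__main__':where()
E
python3 loc.py
```

```text
clock: 1.98
eef_pos: [0.4195, -0.0696, 0.2018]
tool_rot: [[0.991, 0.136, -0.006], [0.136, -0.991, 0.002], [-0.006, -0.003, -1.0]]
contact_force: [0.1, 0.0, 0.6]
opening: 0.0398
grip_force: 0.0
local mm [-118.2    4.1] z 201.8 yaw err 0.0002 F [0.1 0. ] 0.6 t 1.975 open 0.0398
```

```bash
python3 -m jog '[[40,0,-4,-47,0],[40,0,0,-47,0],[40,0,0,0,0],[40,15,2,0,0],[40,15,2,0,0]]' >/dev/null; python3 loc.py
python3 -m jog '[[40,10,1.4,0,0],[40,10,1.4,0,0],[40,10,1.4,0,0],[40,10,1.4,0,0],[40,0,0,0,0]]' >/dev/null; python3 loc.py
python3 - <<'E'
from h import *
snap('top','t1')
a=cv2.imread('pics/t1.png')[125:280,255:455];cv2.imwrite('pics/t1c.png',cv2.resize(a,None,fx=3.8,fy=3.8,interpolation=2))
E
```

```text
local mm [-84.8  -1.3] z 112.1 yaw err -0.0002 F [-6.9 -1.4] 2.1 t 2.6 open 0.0401
local mm [-45.1  -0.7] z 110.9 yaw err 0.0005 F [-0.5  0.1] 1.1 t 3.225 open 0.0398
```

View pics/t1c.png

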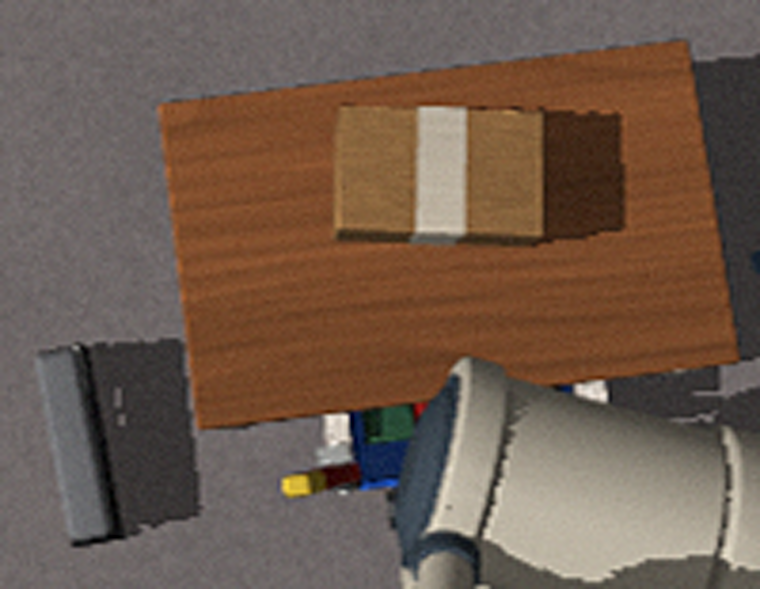

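The tray is moving in (front edge left end now near crop (365,488)) and the bar is clear of the arm. I'll keep pushing gently until the stop shows in the force.

```bash
python3 -m jog '[[40,7,1,0,0],[40,7,1,0,0],[40,6,0.8,0,0],[40,4,0.5,0,0]]' >/dev/null; python3 loc.py
for i in 1; do python3 -m jog '[[40,3,0.4,0,0],[40,2,0.3,0,0]]' >/dev/null; python3 loc.py; done
python3 -m jog '[[40,2,0.3,0,0],[40,0,0,0,0]]' >/dev/null; python3 loc.py
```

```text
local mm [-22.8  -0.3] z 110.1 yaw err -0.0 F [-7.7 -1.2] 5.8 t 3.775 open 0.0401
local mm [-17.9  -0.3] z 110.1 yaw err -0.0001 F [-6.4  0.5] 4.4 t 4.025 open 0.0403
local mm [-15.7  -0.3] z 110.1 yaw err -0.0001 F [-5.1  1.3] 4.1 t 4.275 open 0.0399
```

```bash

python3 -m jog '[[40,2,0.3,0,0],[40,0,0,0,0]]' >/dev/null; python3 loc.py
python3 -m jog '[[40,2,0.3,0,0],[40,0,0,0,0]]' >/dev/null; python3 loc.py
```

```text
local mm [-13.7  -0.3] z 110.1 yaw err -0.0001 F [-4.5  1.1] 2.9 t 4.525 open 0.04
local mm [-11.6  -0.3] z 110.1 yaw err -0.0001 F [-5.9  0.9] 3.2 t 4.775 open 0.0401
```

```bash

python3 -m jog '[[40,1,0.1,0,0],[40,0,0,0,0]]' >/dev/null; python3 loc.py
python3 -m jog '[[40,1,0.1,0,0],[40,0,0,0,0]]' >/dev/null; python3 loc.py
```

```text
local mm [-10.8  -0.3] z 110.0 yaw err -0.0 F [-6.6  0.2] 5.1 t 5.025 open 0.0398
local mm [-10.6  -0.3] z 110.0 yaw err 0.0 F [-11.   -1.3] 8.2 t 5.275 open 0.0402
```

```bash

python3 -m jog '[[40,2,0.3,0,0],[40,0,0,0,0]]' >/dev/null; python3 loc.py
python3 -m jog '[[40,1,0.1,0,0],[40,0,0,0,0]]' >/dev/null; python3 loc.py
```

```text
local mm [-10.3  -0.1] z 109.7 yaw err 0.0003 F [-21.9  -5.5] 14.5 t 5.525 open 0.0397
local mm [-10.1  -0. ] z 109.7 yaw err 0.0003 F [-28.7  -6.1] 18.7 t 5.775 open 0.0402
```

The force has climbed to 29 N with no further travel, so the tray is at the stop. I'll back off, rise, close the fingers, and come round to the bar's left side.

```bash
python3 -m jog '[[40,-12,-1.6,0,0],[40,-29,-4,0,0],[0,-29,-4,0,0],[0,0,0,50,0],[0,0,0,55,0]]' >/dev/null
python3 -m jog '[[0,0,0,55,0],[0,-6,42,0,0],[0,-6,42,0,0],[0,-5,41,0,0],[0,-6,42,0,0]]' >/dev/null
python3 -m jog '[[0,0,0,0,0],[0,0,0,0,0]]' >/dev/null; python3 loc.py
python3 - <<'E'
from h import *
snap('scene','s1');snap('top','t2')
a=cv2.imread('pics/s1.png')[100:250,200:400];b=cv2.imread('pics/t2.png')[160:310,255:455]
cv2.imwrite('pics/c2.png',cv2.resize(cv2.hconcat([a,b]),None,fx=2,fy=2,interpolation=2))
E
```

```text
local mm [-76.9 167.8] z 270.0 yaw err 0.0005 F [ 0.4 -0.4] -0.7 t 7.275 open -0.0
```

View pics/c2.png

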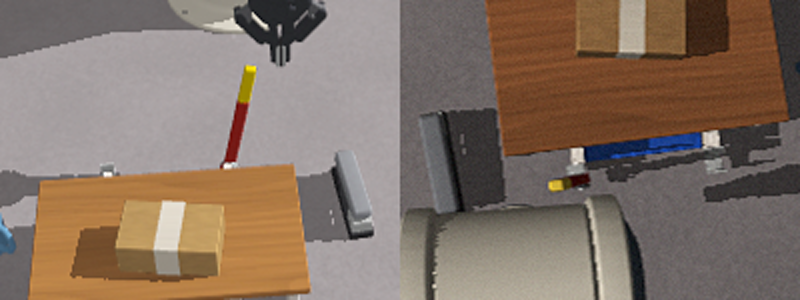

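The tray front is flush between the cheeks, and the bar is still leaning left with the closed fingers to its left. I'll bring the fingers into the bar's plane and push it past upright.

```bash
python3 -m jog '[[0,28,4,10,0],[0,28,4,0,0],[0,0,0,0,0],[0,3,-22,0,0],[0,3,-20,0,0]]' >/dev/null; python3 loc.py
python3 -m jog '[[0,3,-15,0,0],[0,2,-15,0,0],[0,2,-15,0,0],[0,0,0,0,0]]' >/dev/null; python3 loc.py
```

```text
local mm [-21.  124.9] z 279.7 yaw err -0.0007 F [0.6 0.4] 1.7 t 8.0 open -0.0
local mm [-19.4  79.4] z 279.8 yaw err -0.0014 F [-0.1  0.3] 0.0 t 8.5 open 0.0002
```

```bash
python3 -m jog '[[0,2,-13,-6,0],[0,1.8,-13,-8,0],[0,1.7,-13,-8,0],[0,1.7,-13,-9,0]]' >/dev/null; python3 loc.py
python3 -m jog '[[0,0,0,0,0]]' >/dev/null; python3 loc.py
python3 - <<'E'
from h import *
snap('scene','s3');snap('top','t3')
a=cv2.imread('pics/s3.png')[100:250,200:400];b=cv2.imread('pics/t3.png')[160:310,255:455]
cv2.imwrite('pics/c3.png',cv2.resize(cv2.hconcat([a,b]),None,fx=2,fy=2,interpolation=2))
E
```

```text
local mm [-19.4  26.9] z 248.2 yaw err -0.0002 F [0.7 0.9] 1.6 t 9.0 open 0.0001
local mm [-19.7  27. ] z 247.9 yaw err -0.0013 F [ 0.5 -0.5] -0.1 t 9.125 open -0.0001
```

View pics/c3.png

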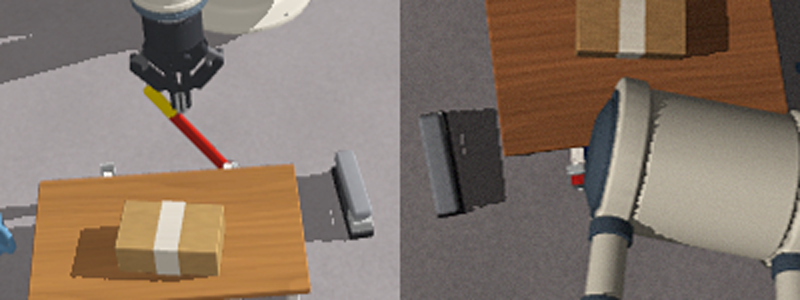

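The bar is following at about 1.0 rad, with the fingers on its upper side. I'll continue round the arc.

```bash
python3 -m jog '[[0,1.7,-12,-8,0],[0,1.6,-12,-9.3,0],[0,1.4,-10.4,-10.7,0],[0,1.4,-10,-11.2,0]]' >/dev/null; python3 loc.py
python3 -m jog '[[0,1.1,-8,-12.5,0],[0,1,-7.6,-13,0],[0,0.7,-5.4,-14,0],[0,0.7,-5,-14.2,0],[0,0,0,0,0]]' >/dev/null; python3 loc.py
python3 -m jog '[[0,0.4,-3,-9,0],[0,0.2,-1.5,-8,0],[0,0,0,0,0]]' >/dev/null; python3 loc.py
```

```text
local mm [-19.4 -17.8] z 208.8 yaw err -0.0004 F [0.8 0.2] 1.7 t 9.725 open 0.0001
local mm [-19.8 -43.1] z 154.7 yaw err -0.0004 F [-0.  -0.5] -0.0 t 10.35 open 0.0
local mm [-19.5 -47.7] z 138.5 yaw err -0.0001 F [-0.   0.7] 0.7 t 10.725 open -0.0002
```

Final seating, with small downward steps while watching the vertical force.

```bash
python3 -m jog '[[0,0,0,-5,0],[0,0,0,-4,0],[0,0,0,0,0]]' >/dev/null; python3 loc.py
python3 -m jog '[[0,0,0,-2,0],[0,0,0,0,0]]' >/dev/null; python3 loc.py
python3 -m jog '[[0,0,0,-2,0],[0,0,0,0,0]]' >/dev/null; python3 loc.py
```

```text
local mm [-19.5 -47.6] z 129.7 yaw err -0.0001 F [0.1 0.1] -0.1 t 11.1 open -0.0002
local mm [-19.4 -47.7] z 127.9 yaw err -0.0002 F [-0.2  0.4] 0.8 t 11.35 open -0.0001
local mm [-19.3 -47.7] z 125.9 yaw err -0.0002 F [ 0.4 -0.1] 0.3 t 11.6 open -0.0
```

```bash
for i in 1; do python3 -m jog '[[0,0,0,-1,0],[0,0,0,0,0]]' >/dev/null; python3 loc.py
python3 -m jog '[[0,0,0,-1,0],[0,0,0,0,0]]' >/dev/null; python3 loc.py
python3 -m jog '[[0,0,0,-1,0],[0,0,0,0,0]]' >/dev/null; python3 loc.py; done
```

```text
local mm [-19.3 -47.7] z 125.4 yaw err -0.0001 F [-2.5  0.7] 11.3 t 11.85 open -0.0
local mm [-19.3 -47.8] z 125.1 yaw err -0.0001 F [-6.   2.4] 26.8 t 12.1 open -0.0001
local mm [-19.2 -47.8] z 124.8 yaw err 0.0001 F [-8.2  4.1] 43.6 t 12.35 open -0.0001
```

The end stop is met at TCP z of about 125 mm (126 predicted for seated). I'll retract and look.

```bash
python3 -m jog '[[0,0,0,10,0],[0,0,0,40,0],[0,-5,0,50,0],[0,-20,-40,40,0],[0,-20,-50,0,0]]' >/dev/null
python3 -m jog '[[0,-20,-50,0,0],[0,-20,-50,0,0],[0,-20,-50,0,0],[0,-20,-50,0,0],[0,0,0,0,0]]' >/dev/null; python3 loc.py
python3 - <<'E'
from h import *
snap('scene','s4');snap('top','t4')
a=cv2.imread('pics/s4.png')[140:240,160:400];b=cv2.imread('pics/t4.png')[125:280,255:455]
a=cv2.resize(a,(720,300),interpolation=2);b=cv2.resize(b[75:150],(720,270),interpolation=2)
cv2.imwrite('pics/c4.png',cv2.vconcat([a,b]))
E
```

```text
local mm [-184.3 -321. ] z 262.9 yaw err -0.0038 F [0.8 0.6] -0.9 t 13.6 open 0.0001
```

View pics/c4.png

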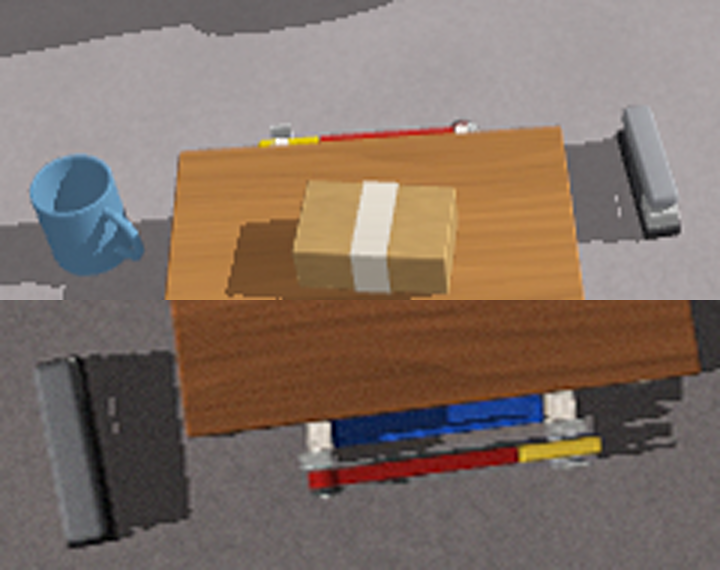

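The bar lies across the mouth in the catch, and the mug, stapler and carton look unmoved. As a numeric check, I'll take the tray's front rim from (340,446)–(545,421), the bar tip at (600,440), and a before/after difference for the objects.

```bash
python3 - <<'E'
from loc import *
T=lambda u,v,z:(R.T@(onz('top',255+u/3.6-.4,200+(v-300)/3.6-.4,z)[:2]-q)*1e3).round(1)
print(T(340,446,.05),T(545,421,.05),'tip',T(600,440,.053))
a=cv2.imread('pics/s0.png').astype(int);b=cv2.imread('pics/s4.png').astype(int)
for n,(x0,x1,y0,y1) in dict(mug=(168,210,192,232),carton=(255,315,198,240),stapler=(365,388,173,219)).items(): print(n,abs(a-b)[y0:y1,x0:x1].max())
E
```

```text
[ 1.  71.1] [  0.5 -77.9] tip [ -17.8 -114.4]
mug 3
carton 4
stapler 4
```

```bash
python3 -c "
from plant import env; print(env.finish_job())"
```

```text
the job is handed in; nothing more can be done
None
```

The job is handed in at about 14 s: the tray is home at its stop (front within about 1 mm of flush), the red bar is level and seated in the catch, and the mug, stapler and carton look unmoved in the before/after pictures.

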